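Fit the splined grinding wheel on the glass grinder

ROBOT

A 6-joint arm with a two-finger parallel gripper is mounted at the origin on the work surface. World frame = base frame: x ahead of the robot, y to its left, z up, the work surface at z = 0. Lengths are in m, angles in rad, forces in N, time in s.
With the tool pointing down it reaches from about 0.35 to 0.775 m from the base axis. Payload 7.3 kg.
Tool frame: the origin (TCP) lies at the very end of the fingers, on their centre line; the grasp point (between the pads) lies 19 mm behind it; z points along the fingers, y is the line along which they close (so a half turn about z gives the same grasp; the last joint's range is limited). The gripper opens to 92 mm and grips with 3 to 60 N. Pads are 19 mm wide; open, the fingers measure 130 mm over their backs; the gripper's body (75 mm by 190 mm) begins 47 mm behind the grasp point.
Start: joints at [1.057, 0.342, 1.524, -0, 1.275, -0.146], TCP at [0.189, 0.49, 0.227] pointing down, gripper open.
Joint ranges: [-2.53, 2.53], [-0.77, 2.02], [0.04, 2.7], [-1, 4.14], [0.28, 2.66], [-3.11, 3.11]. Speed limits (rad/s): [2.57, 2.57, 3.14, 3.14, 3.14, 3.14].

INTERFACE

Orientations are given as [roll, pitch, yaw] about the fixed x, y, z axes, in that order (R = Rz(yaw) Ry(pitch) Rx(roll)).
In Python, from cell import robot gives the robot as it stands. The module is installed in compiled form; this text tells all that it offers.
- The arm moves only by the tool arm_command, never from a script. Its argument "moves" is a list of rows, each a list of 3 entries, a list of its own where there are three numbers: the shift along the tool's x, y, z in m, then the turn, a rotation vector about the tool's x, y, z in rad, then the finger opening in m, from 0 to 0.0918. In form: [[[dx, dy, dz], [ax, ay, az], claw], ...]. A call has exactly 5 rows; each row is the pose to reach, as a shift and turn from the pose commanded when the call began, along the tool's axes at that moment; what a row does not reach only later rows make up. A row lasts 1/10 s, in which the tool goes at most 50 mm and 8.59 degrees, less where a joint would pass 70% of its speed; a pose out of reach is approached as far as the arm can. A call with a gripper value outside its range is refused whole. The fingers move at their own pace and stop on an object; "squeeze" is the grip in N (left out, the last holds). Time passes only in rows, so rows that repeat a pose let the fingers close, or fill a call up. It gives the time, the measured TCP pose, the force, the opening and the grip force at its end, in the units of the state.
- robot.observe(): the state, without advancing time (a new reading comes with each control period).
- robot.read_camera(name): name is "scene" or "top" or "wrist"; returns the picture (420x560x3 uint8, red, green, blue); there is no depth.
- robot.camera_model(name): a dict with "fx", "fy", "cx", "cy" (pixels), "R" (3x3) and "t" (3): a world point X has camera coordinates R X + t. Camera axes: x right, y down, z forward; pixel columns grow to the right and rows downward; lengths in m; the calibration is good to about 2 mm. A picture is of the moment at which its call begins: read the wrist's pose just before it. camera_model takes no time and is no camera call; for the wrist camera it gives the pose at the moment of the call.
- robot.hand_in(): hands the job in; it is judged then, once.
The state is a dict: "time": time; "qpos": joint angles; "qvel": joint speeds; "joint_efforts": joint torques, N m; "tool_pos": TCP position; "tool_rot": TCP orientation; "contact_force": force on the tool from outside, world axes, zero at the start; "torque": the same for the moment, N m; "opening": finger opening in m; "grip_force": force on a finger pad.
Only numpy, scipy, OpenCV 4.12 (cv2) and the standard library are available. Lean on these libraries where they do the work, as an engineer would, in place of code of your own. Each camera call takes 0.05 s, during which the arm holds its last target. There are 200 camera calls.

TASK

Fit the orange grinding wheel onto the glass grinder's splined spindle: turn it until its wide groove finds the wide master spline and let it slide down until it sits flat, fully home on the spindle's seat, then let go. Leave the green wheel lying where it is and the amber bottle standing.

Things in the scene. Friction and masses are not known exactly. Their poses are not given: they have to be found in the camera images.
- wheel: Orange cog-like grinding wheel, loose, lying flat, hex side up, 52 mm high, about 0.35 kg: a steel-toothed flange 110 mm across and 12 mm thick with a hexagonal boss on top. Origin: on the axis at the underside; z up, x toward the wide master groove of its splined bore, which runs right through. At the start x is within 50 degrees of world +x.
- wheel_boss (a point): Centre of the top of the orange wheel's hexagonal boss, 52 mm above its underside. The boss is 56 mm across flats and stands 40 mm above the flange; grip it by two opposite flats. The flats' normals lie at 0, 60 and 120 degrees from the wheel's x axis, each flat 32 mm wide.
- wheel_master (a point): Outer edge of the wide master groove at the top of the orange wheel's boss, 22.5 mm from the axis; a white stripe marks it on boss and flange. The bore has 6 grooves 60 degrees apart: the master 18 mm wide, five others 10 mm. The bore is 30 mm in diameter between grooves, 45 mm across them.
- spindle: Steel spindle standing in the middle of the grinder. Origin: on its axis at the top of its round seat (72 mm across), 97 mm above the table; z up, x toward its wide master spline, within 45 degrees of world +x at the start. It can turn but is stiff (0.8 N m). Home, the wheel's underside lies on the seat and both x axes point the same way.
- spindle_nose (a point): Top of the spindle, 52 mm above the seat. The nose above the splines is smooth: 28 mm in diameter up to 43 mm above the seat, then tapering to 14 mm; the wheel's bore centres on it. Turned wrong, the wheel rests on the splines' tops, 30 mm above the seat; aligned (about 5 degrees play either way) it slides down.
- spindle_master (a point): Top outer edge of the white master spline, 30 mm above the seat, 20.5 mm from the axis. The spindle has 6 splines 60 degrees apart, 30 mm high, 41 mm across tips: the master 14 mm wide and white, five dark ones 6 mm wide.
- grinder: Blue bench glass grinder, fixed, 220 x 220 mm, with a shallow aluminium tray on top (tray floor 85 mm, grey rim 96 mm above the table). Origin: centre of its underside, on the spindle's axis; x is along one side.
- other_wheel: Green grinding wheel of the same shape and size as the orange one, loose, lying flat on the table. Origin as for the orange wheel. Not to be moved.
- bottle: Amber glass bottle with a black cap, loose, 60 mm in diameter, 140 mm tall, standing. Origin: centre of its underside; z up. To be left standing.
Not all that is in view belongs to the job. Of the things that look like the bottle, the smallest one is meant.

How it is judged:
At the end, for the whole second after the job is handed in: The orange wheel sits on the spindle with its underside within 4 mm of the seat, within 5 mm of the axis, hex side up and level within 0.08 rad, its master groove on the master spline (0.2 rad), at rest and released; the green wheel is within 40 mm of where it lay and the bottle stands (z of wheel in the frame of spindle between -0.004 and 0.004 m and horizontal distance between wheel and spindle below 0.005 m and angle between wheel's own z axis and vertical below 0.08 rad and angle between the x axis of wheel and the x axis of spindle, either way round below 0.2 rad and linear speed of wheel below 0.02 m/s and distance of other_wheel from where it was at the start of the episode below 0.04 m and angle between bottle's own z axis and vertical below 0.3 rad); the robot touches nothing.
It fails at once if the green wheel is moved more than 40 mm (distance of other_wheel from where it was at the start of the episode above 0.04 m).
It fails at once if the bottle is knocked over (angle between bottle's own z axis and vertical above 0.6 rad).
It also fails if it takes over 42 s, if anything falls off the work surface, if the arm or the gripper's body presses on something with over 40 N, if the wrist force passes 120 N, or if a joint passes its speed limit or range.

## Working session

There is one attempt and no reset: what is moved stays moved. The work goes in short steps, Python scripts to look and compute and a tool call to move; the robot and the scene stay as the last step left them, time stands still between calls to the robot, and variables do not carry over. Pictures are saved under pics/ and viewed, at most 10 in all, crops included, and the job is handed in when it is done.

Besides the shell and the picture viewer there is one more tool, called as name([rows], argument=value, ...), one row to a line, values as JSON. arm_command: Moves the arm, as the interface text tells. Its arguments: {"type":"object","properties":{"moves":{"type":"array"},"squeeze":{"type":"number"}},"required":["moves"]}

```bash
mkdir -p pics; cat > h.py <<'E'
import numpy as np, cv2
from cell import robot
def ray(cam,u,v,z,m=None):
    m=m or robot.camera_model(cam); R=np.array(m["R"]);t=np.array(m["t"])
    d=R.T@np.array([(u-m["cx"])/m["fx"],(v-m["cy"])/m["fy"],1]); c=-R.T@t
    return c+d*(z-c[2])/d[2]
def proj(cam,X):
    m=robot.camera_model(cam); p=np.array(m["R"])@np.array(X)+np.array(m["t"])
    return m["fx"]*p[0]/p[2]+m["cx"],m["fy"]*p[1]/p[2]+m["cy"]
def pic(cam,name):
    im=cv2.cvtColor(robot.read_camera(cam),cv2.COLOR_RGB2BGR); cv2.imwrite("pics/"+name,im); return im
E
python3 - <<'E'
from h import *
im=pic("top","top1.png"); cv2.imwrite("pics/top1b.png",cv2.resize(im,(800,600),interpolation=cv2.INTER_CUBIC))
pic("scene","scene1.png"); print(robot.camera_model("top"),robot.observe())
E
```

```text
{'fx': 397.387080888559, 'fy': 397.387080888559, 'cx': 283.50929755101515, 'cy': 204.56557485109826, 'R': array([[-0.01086573, -0.99982539, -0.01520279],
       [-0.99770057,  0.0118573 , -0.06673057],
       [ 0.06689918,  0.01444276, -0.9976552 ]]), 't': array([0.04167896, 0.61064701, 0.79560358])} {'time': 0.1, 'qpos': array([ 1.05697839e+00,  3.42689130e-01,  1.52489080e+00,  1.81486796e-05,
        1.27544000e+00, -1.45978293e-01]), 'qvel': array([ 0.00149905, -0.00107029, -0.00374765, -0.00235811, -0.00075727,
        0.00017835]), 'joint_efforts': array([ 1.95946763e-03, -4.32006204e+01, -2.44694781e+01,  7.19944225e-02,
        5.24846662e-02, -8.81816459e-05]), 'tool_pos': array([0.1885744 , 0.48957742, 0.22610646]), 'tool_rot': array([-3.14018308e+00, -2.24782362e-04,  2.77374756e+00]), 'contact_force': array([ 0.65351052, -0.16840583, -0.28497396]), 'torque': array([-0.02537078,  0.00323542,  0.0139707 ]), 'grip_force': 0.0, 'opening': 0.09185966356254577}
```

View pics/top1b.png

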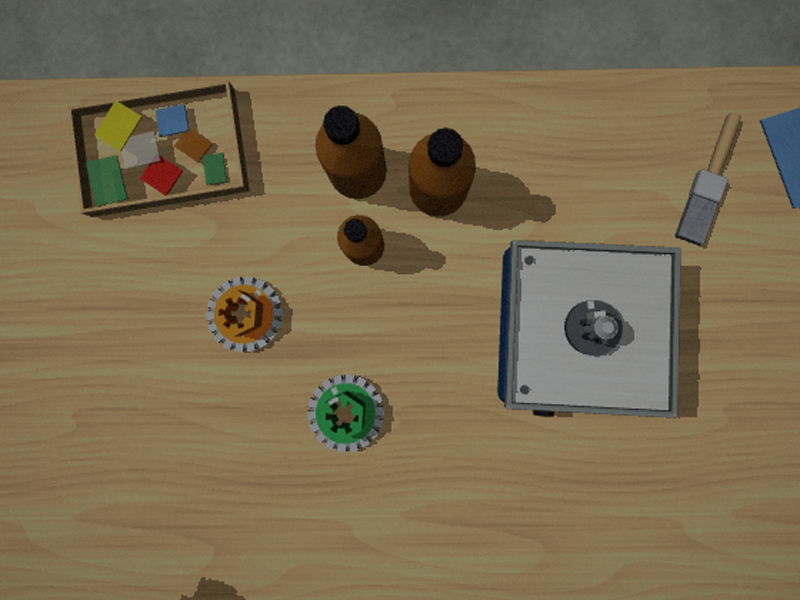

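View pics/scene1.png

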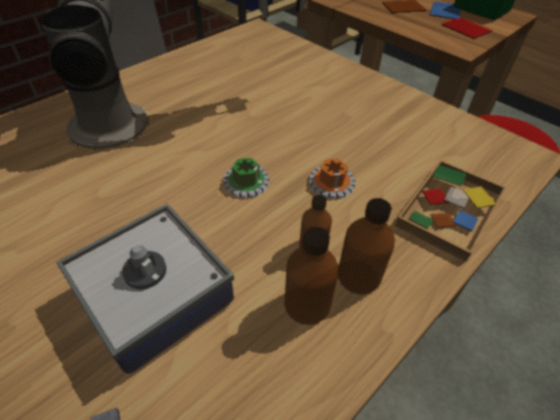

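The top view shows the orange wheel near (245,315) of the 800-wide picture, green at (346,413), the spindle near (600,327) and the small bottle at (361,240). I'll enlarge the wheel and the spindle.

```bash
python3 - <<'E'
from h import *
im=cv2.imread("pics/top1.png")
a=im[185:255,135:205]; b=im[194:264,382:452]
f=lambda c:cv2.resize(c,(400,400),interpolation=cv2.INTER_CUBIC)
o=np.hstack([f(a),f(b)]); cv2.imwrite("pics/crop1.png",cv2.convertScaleAbs(o,alpha=1.4))
E
```

```text
(no output)
```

View pics/crop1.png

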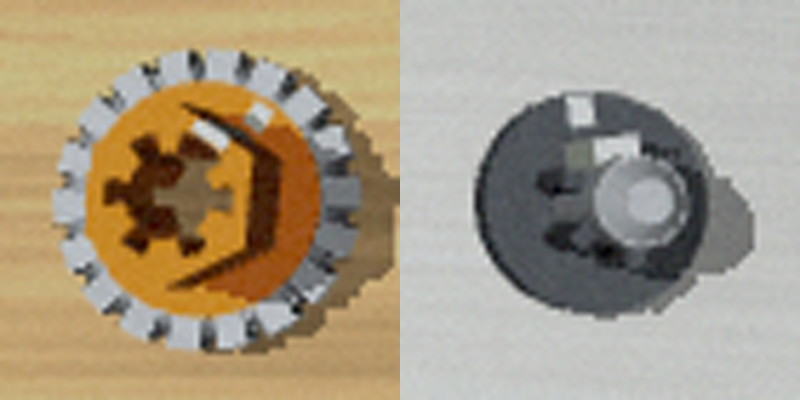

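The crop shows the flange circle centred at about (206,200), the boss bore at about (170,195), and the wheel's stripes at (211,135) on the boss and (258,116) on the flange. On the spindle, the seat centre is at (591,203), the tip at (651,199), and the white stripes at (580,110) on the seat and (617,150) on the spline.

```bash
python3 - <<'E'
from h import *
def A(n,px,py,z,u0=135,v0=185):
    p=ray("top",u0+(px+.5)/5.714-.5,v0+(py+.5)/5.714-.5,z); print(n,p.round(4)); return p
c=A("flange",206,200,.011);b=A("bore",170,195,.052);s1=A("bossstripe",211,135,.052);s2=A("flstripe",258,116,.012)
an=lambda p,c:np.degrees(np.arctan2(p[1]-c[1],p[0]-c[0])).round(1)
print(an(s1,b),an(s2,c),an(s1,c),np.linalg.norm((s1-b)[:2]),np.linalg.norm((s2-c)[:2]))
S=lambda n,px,py,z:A(n,px-400,py,z,382,194)
c=S("seat",591,203,.097);t=S("tip",651,199,.149);s1=S("seatstr",580,110,.097);s2=S("spl",617,150,.127)
print(an(s1,c),an(s2,c),an(s1,t),an(s2,t),np.linalg.norm((s1-c)[:2]),np.linalg.norm((s2-c)[:2]))
print(ray("top",361*.7,240*.7,.07),ray("top",346*.7,413*.7,.01))
m=robot.camera_model("wrist");print({k:np.round(v,3).tolist() for k,v in m.items()})
print("campos",(-np.array(m["R"]).T@m["t"]).round(3))
E
```

```text
flange [0.5832 0.2703 0.011 ]
bore [0.5837 0.2705 0.052 ]
bossstripe [0.6044 0.2564 0.052 ]
flstripe [0.6136 0.2512 0.012 ]
-34.3 -32.2 -33.2 0.02500990689744495 0.035894628975172656
seat [ 0.5577 -0.2085  0.097 ]
tip [ 0.5586 -0.2101  0.149 ]
seatstr [ 0.5878 -0.2059  0.097 ]
spl [ 0.574  -0.2077  0.127 ]
4.9 3.0 8.2 9.2 0.03019210558984551 0.01628741167433839
[0.67973286 0.09314363 0.07      ] [0.43869131 0.1216827  0.01      ]
{'fx': 334.09, 'fy': 334.09, 'cx': 278.242, 'cy': 213.732, 'R': [[0.36, 0.933, -0.001], [0.888, -0.342, 0.308], [0.287, -0.112, -0.951]], 't': [-0.523, -0.039, 0.392]}
campos [0.11  0.519 0.384]
```

```bash
cat >> h.py <<'E'
from scipy.spatial.transform import Rotation as Ro
def go(pos,ydir):
    """total tool-frame shift and rotvec to bring the TCP to pos, tool down, closing axis at ydir deg"""
    s=robot.observe(); R=Ro.from_euler("xyz",s["tool_rot"]); T=Ro.from_euler("xyz",[np.pi,0,np.radians(ydir+90)])
    print("now",np.round(s["tool_pos"],4),"ydir",np.degrees(s["tool_rot"][2]).round(2)-90,"t",round(s["time"],2),"F",s["contact_force"].round(1),"M",s["torque"].round(2),"open",round(s["opening"],4),"grip",round(s["grip_force"],1))
    print("shift",R.inv().apply(np.array(pos)-s["tool_pos"]).round(4),"turn",(R.inv()*T).as_rotvec().round(4))
E
python3 -c "
from h import *
go([.5835,.2704,.2],27)"
```

```text
now [0.1886 0.4896 0.2261] ydir 68.91999999999999 t 0.1 F [ 0.7 -0.2 -0.3] M [-0.03  0.    0.01] open 0.0919 grip 0.0
shift [-0.4473 -0.0625  0.0261] turn [-1.400e-03  3.000e-04  7.317e-01]
```

arm_command([
  [[-0.045,-0.006,0],[0,0,0.14],0.0918],
  [[-0.09,-0.012,0],[0,0,0.28],0.0918],
  [[-0.135,-0.019,0],[0,0,0.42],0.0918],
  [[-0.18,-0.025,0],[0,0,0.56],0.0918],
  [[-0.225,-0.031,0.01],[0,0,0.7],0.0918],
])

```text
time: 0.6
tool_pos: [0.3894, 0.3793, 0.2175]
tool_rot: [3.139, -0.0, 2.068]
contact_force: [0.3, 1.2, -0.0]
opening: 0.0917
grip_force: 0.0
```

```bash
python3 -c "
from h import *
go([.5835,.2704,.16],27)"
```

```text
now [0.3894 0.3793 0.2175] ydir 28.5 t 0.6 F [ 0.3  1.2 -0. ] M [-0.02  0.03 -0.03] open 0.0917 grip 0.0
shift [-0.1884  0.1185  0.0577] turn [ 0.0022 -0.0005  0.0261]
```

arm_command([
  [[-0.04,0.025,0.012],[0.001,0,0.026],0.0918],
  [[-0.08,0.05,0.024],[0.002,0,0.026],0.0918],
  [[-0.12,0.075,0.036],[0.002,0,0.026],0.0918],
  [[-0.16,0.1,0.048],[0.002,0,0.026],0.0918],
  [[-0.187,0.118,0.056],[0.002,0,0.026],0.0918],
])

```text
time: 1.1
tool_pos: [0.583, 0.2708, 0.159]
tool_rot: [-3.138, 0.0, 2.046]
contact_force: [-0.3, -0.3, 0.5]
opening: 0.0916
grip_force: 0.0
```

```bash
python3 -c "
from h import *
im=pic('wrist','w1.png')
cv2.imwrite('pics/w1b.png',cv2.convertScaleAbs(cv2.resize(im,(800,600),interpolation=cv2.INTER_CUBIC),alpha=1.4))
go([.5835,.2704,.016],27)
w=np.array([.5835,.2704,.0])
for a in (-33.3,):
  d=np.array([np.cos(np.radians(a)),np.sin(np.radians(a)),0])
  for n,p in dict(boss=w+[0,0,.052],base=w+[0,0,.012],m=w+[0,0,.052]+.0225*d,m2=w+[0,0,.012]+.042*d,).items(): print(n,np.array(proj('wrist',p))*800/560)
"
```

```text
now [0.5861 0.2681 0.1575] ydir 27.069999999999993 t 1.15 F [ 0.3 -3.1 -0.2] M [-0.22  0.01 -0.02] open 0.0917 grip 0.0
shift [ 0.0035 -0.0007  0.1415] turn [-0.0036  0.002   0.0013]
boss [397.36798629 295.71852342]
base [397.59512989 278.00921869]
m [416.23883452 327.4953312 ]
m2 [428.11875878 330.03491074]
```

View pics/w1b.png

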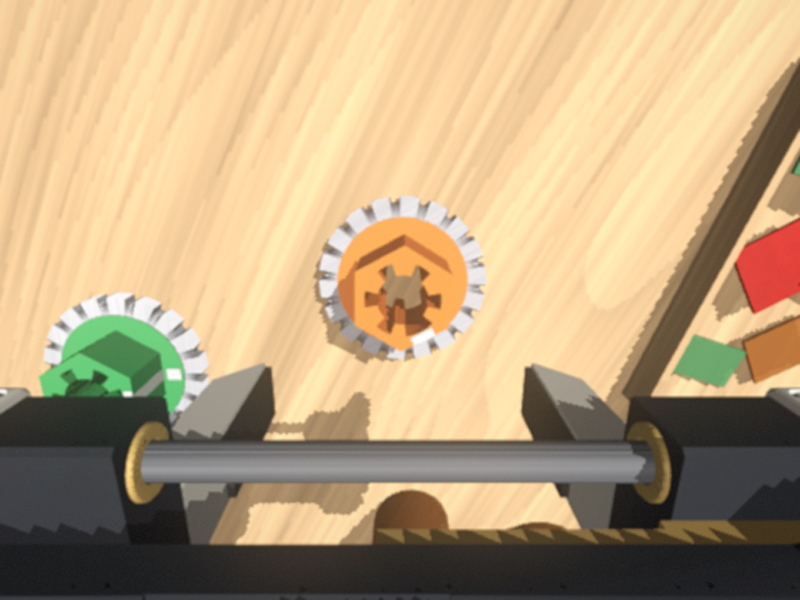

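The wrist view shows the flange circle centred at (401.5,278.5), the bore at (403,298) and the white boss stripe at (424,337).

```bash
python3 -c "
from h import *
o=np.array([.0031,-.0027,-.0015]); k=.7
P=lambda u,v,z: ray('wrist',(u+.5)*k-.5,(v+.5)*k-.5,z+o[2])-o
c=P(401.5,278.5,.011);b=P(403,298,.052);s=P(424,337,.052)
print(c,b,s,np.degrees(np.arctan2(*(s-c)[1::-1])),np.degrees(np.arctan2(*(s-b)[1::-1])))
im=pic('wrist','w2.png'); go([.583,.2704,.016],27)
h=cv2.cvtColor(im,cv2.COLOR_BGR2HSV); m=cv2.inRange(h,(8,110,120),(16,255,255)); m[260:]=0
m[:130]=0;m[:,:215]=0;m[:,350:]=0
ct=max(cv2.findContours(m,0,2)[0],key=cv2.contourArea);print(cv2.fitEllipse(ct),cv2.boundingRect(ct))
e=cv2.fitEllipse(ct)[0];print(ray('wrist',e[0],e[1],.012))
"
```

```text
[0.58295324 0.27345521 0.011     ] [0.58397403 0.27301007 0.052     ] [0.60627905 0.25708558 0.052     ] -35.060480106074145 -35.52463978758539
now [0.5836 0.2698 0.158 ] ydir 27.069999999999993 t 1.2 F [-0.2 -0.2  0. ] M [-0.03 -0.05  0.  ] open 0.0918 grip 0.0
shift [0.0009 0.0004 0.142 ] turn [-0.0047  0.0006  0.0013]
((278.7383728027344, 192.23208618164062), (82.31289672851562, 88.29658508300781), 57.02800369262695) (234, 148, 92, 94)
[0.58018978 0.27427279 0.012     ]
```

```bash
python3 -c "
from h import *
go([.5833,.2717,.018],26)"
```

```text
now [0.5836 0.2698 0.158 ] ydir 27.069999999999993 t 1.2 F [-0.2 -0.2  0. ] M [-0.03 -0.05  0.  ] open 0.0918 grip 0.0
shift [0.0019 0.0012 0.14  ] turn [-0.0047  0.0006  0.0188]
```

arm_command([
  [[0.002,0.001,0.03],[-0.004,0,0.019],0.0918],
  [[0.002,0.001,0.065],[-0.004,0,0.019],0.0918],
  [[0.002,0.001,0.1],[-0.004,0,0.019],0.0918],
  [[0.002,0.001,0.125],[-0.004,0,0.019],0.0918],
  [[0.002,0.001,0.138],[-0.004,0,0.019],0.0918],
])

```text
time: 1.7
tool_pos: [0.5787, 0.2753, 0.0202]
tool_rot: [-3.139, -0.001, 2.029]
contact_force: [0.1, 0.4, -0.3]
opening: 0.0917
grip_force: 0.0
```

arm_command([
  [[0,0,0],[0,0,0],0.07],
  [[0,0,0],[0,0,0],0.05],
  [[0,0,0],[0,0,0],0.05],
  [[0,0,0],[0,0,0],0.05],
  [[0,0,0],[0,0,0],0.05],
], squeeze=40)

```text
time: 2.2
tool_pos: [0.5818, 0.2756, 0.024]
tool_rot: [3.137, 0.0, 2.029]
contact_force: [2.8, 1.0, 1.1]
opening: 0.0563
grip_force: 1.2
```

```bash
python3 -c "
from h import *
go([.5833,.2717,.018],26)"
```

```text
now [0.5818 0.2756 0.024 ] ydir 26.239999999999995 t 2.2 F [2.8 1.  1.1] M [ 0.18 -0.35 -0.06] open 0.0563 grip 1.2
shift [-0.0042 -0.0004  0.006 ] turn [0.0049 0.0002 0.0041]
```

arm_command([
  [[0,0,0],[0,0,0],0.05],
  [[0,0,0],[0,0,0],0.05],
  [[0,0,0],[0,0,0],0.05],
  [[0,0,0],[0,0,0],0.05],
  [[0,0,0],[0,0,0],0.05],
], squeeze=40)

```text
time: 2.7
tool_pos: [0.5818, 0.2756, 0.024]
tool_rot: [3.137, 0.0, 2.029]
contact_force: [0.2, 0.8, 6.4]
opening: 0.0557
grip_force: 40.0
```

```bash
python3 -c "
from h import *
go([.5833,.2717,.018],26)"
```

```text
now [0.5818 0.2756 0.024 ] ydir 26.239999999999995 t 2.7 F [0.2 0.8 6.4] M [ 0.04 -0.02  0.01] open 0.0557 grip 40.0
shift [-0.0042 -0.0004  0.006 ] turn [0.0048 0.0002 0.0041]
```

arm_command([
  [[0,0,-0.02],[0,0,0],0.05],
  [[0,0,-0.06],[0,0,0],0.05],
  [[0,0,-0.1],[0,0,0],0.05],
  [[0,0,-0.14],[0,0,0],0.05],
  [[0,0,-0.18],[0,0,0],0.05],
])

```text
time: 3.2
tool_pos: [0.5795, 0.2746, 0.2031]
tool_rot: [-3.141, -0.0, 2.029]
contact_force: [0.5, -0.6, -4.2]
opening: 0.0558
grip_force: 40.0
```

```bash
python3 -c "
from h import *
go([.5,0.05,.205],26)"
```

```text
now [0.5795 0.2746 0.2031] ydir 26.239999999999995 t 3.2 F [ 0.5 -0.6 -4.2] M [ 0.01 -0.04  0.03] open 0.0558 grip 40.0
shift [-0.1664 -0.1706 -0.0018] turn [-0.001  -0.0003  0.0042]
```

arm_command([
  [[-0.033,-0.034,-0.005],[0,0,-0.1],0.05],
  [[-0.066,-0.068,-0.01],[0,0,-0.2],0.05],
  [[-0.1,-0.102,-0.015],[0,0,-0.32],0.05],
  [[-0.133,-0.136,-0.02],[0,0,-0.44],0.05],
  [[-0.166,-0.17,-0.025],[0,0,-0.56],0.05],
])

```text
time: 3.7
tool_pos: [0.4995, 0.0494, 0.2267]
tool_rot: [3.141, -0.001, 2.594]
contact_force: [0.9, -1.3, -3.7]
opening: 0.056
grip_force: 40.0
```

```bash
python3 -c "
from h import *
go([.62,-.236,.235],66)"
```

```text
now [0.4995 0.0494 0.2267] ydir 58.629999999999995 t 3.7 F [ 0.9 -1.3 -3.7] M [-0.   -0.09  0.05] open 0.056 grip 40.0
shift [-0.2514 -0.181  -0.0087] turn [ 0.0005 -0.001  -0.1287]
```

arm_command([
  [[-0.04,-0.029,-0.002],[0,0,-0.03],0.05],
  [[-0.08,-0.058,-0.004],[0,0,-0.06],0.05],
  [[-0.12,-0.087,-0.006],[0,0,-0.1],0.05],
  [[-0.16,-0.116,-0.008],[0,0,-0.13],0.05],
  [[-0.2,-0.145,-0.009],[0,0,-0.13],0.05],
])

```text
time: 4.2
tool_pos: [0.5951, -0.1792, 0.2355]
tool_rot: [3.14, -0.001, 2.719]
contact_force: [1.3, 0.7, -3.6]
opening: 0.0556
grip_force: 40.0
```

arm_command([
  [[-0.03,-0.02,0],[0,0,0],0.05],
  [[-0.051,-0.036,0],[0,0,0],0.05],
  [[-0.051,-0.036,0],[0,0,0],0.05],
  [[-0.051,-0.036,0],[0,0,0],0.05],
  [[-0.051,-0.036,0],[0,0,0],0.05],
])

```text
time: 4.7
tool_pos: [0.6266, -0.2301, 0.2357]
tool_rot: [3.14, -0.001, 2.719]
contact_force: [-0.1, 0.6, -4.0]
opening: 0.0556
grip_force: 40.0
```

```bash
python3 -c "
from h import *
m=robot.camera_model('wrist')
np.save('m3.npy',m,allow_pickle=True)
im=pic('wrist','w3.png')
cv2.imwrite('pics/w3b.png',cv2.convertScaleAbs(cv2.resize(im,(800,600),interpolation=cv2.INTER_CUBIC),alpha=1.2))
go([.62,-.236,.235],66)
"
```

```text
now [ 0.6267 -0.23    0.2361] ydir 65.84 t 4.75 F [-0.2 -0.1 -3.7] M [0.03 0.06 0.03] open 0.0559 grip 40.0
shift [ 0.0036 -0.0083  0.0011] turn [ 0.0019 -0.     -0.0029]
```

View pics/w3b.png

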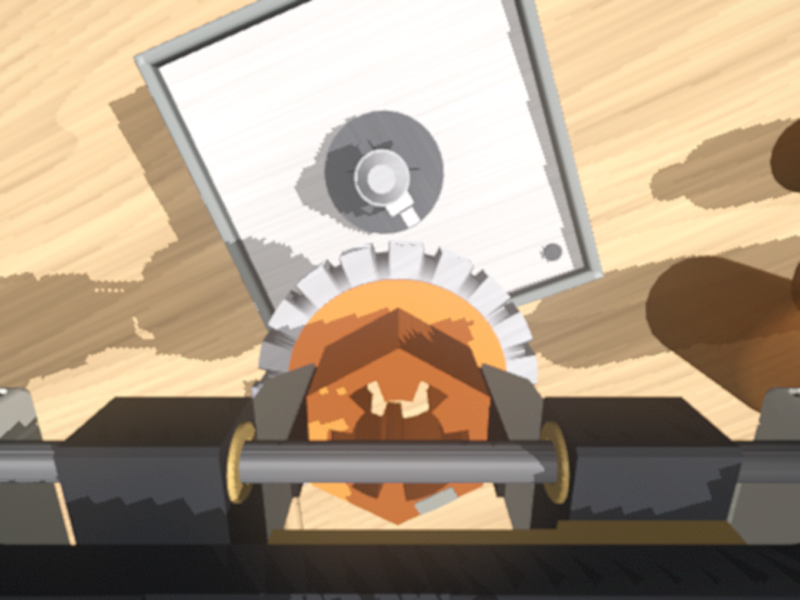

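The wrist view shows the boss held by its flats, with its top corners at about (398,345) and (398,524). The seat circle is centred at (384,172), the nose tip is at (382,179), and the white stripe runs from (399,205) to (410,214).

```bash
python3 -c "
from h import *
m=np.load('m3.npy',allow_pickle=True).item();k=.7
P=lambda n,u,v,z:(lambda p:(print(n,p.round(4)),p)[1])(ray('wrist',(u+.5)*k-.5,(v+.5)*k-.5,z,m))
T=np.array([.6267,-.23,.2359]);
for z in (.258,.264): 
  a=P('c+',398,345,z);b=P('c-',398,524,z);print(np.linalg.norm(a-b)); d=(a+b)/2-T; y=np.radians(65.84); print('toolx',d@[-np.sin(y),np.cos(y),0],'tooly',d@[np.cos(y),np.sin(y),0])
  a=P('l',307,430,z);b=P('r',490,430,z);print(np.linalg.norm(a-b))
z=.2119+.012;f=P('flangefront',398,279,z);
c=P('seat',384,172,.097);t=P('tip',382,179,.149);s=P('s1',410,214,.097);q=P('s2',399,205,.127)
an=lambda p,c:np.degrees(np.arctan2(p[1]-c[1],p[0]-c[0])).round(1)
print(an(s,c),an(q,c),an(s,t),an(q,t),np.linalg.norm((s-c)[:2]),np.linalg.norm((q-c)[:2]))
im=cv2.imread('pics/w3.png')
cr=im[70:175,205:335]
cv2.imwrite('pics/w3c.png',cv2.convertScaleAbs(cv2.resize(cr,(780,630),interpolation=cv2.INTER_CUBIC)[:600],alpha=.8))
"
```

```text
c+ [ 0.6015 -0.2202  0.258 ]
c- [ 0.6634 -0.248   0.258 ]
0.06786245013565773
toolx -0.006948015508340997 tooly -0.0013902479234921554
l [ 0.6167 -0.2596  0.258 ]
r [ 0.6412 -0.2051  0.258 ]
0.059799331512269065
c+ [ 0.5992 -0.2192  0.264 ]
c- [ 0.6584 -0.2458  0.264 ]
0.06486670601020159
toolx -0.0029501772886398963 tooly -0.001406028608084802
l [ 0.6137 -0.2568  0.264 ]
r [ 0.6372 -0.2047  0.264 ]
0.05715952856194861
flangefront [ 0.5906 -0.2152  0.2239]
seat [ 0.5573 -0.2091  0.097 ]
tip [ 0.5586 -0.2093  0.149 ]
s1 [ 0.5865 -0.2049  0.097 ]
s2 [ 0.5758 -0.2077  0.127 ]
8.2 4.3 9.1 5.5 0.02950063461213078 0.018568566375597572
```

View pics/w3c.png

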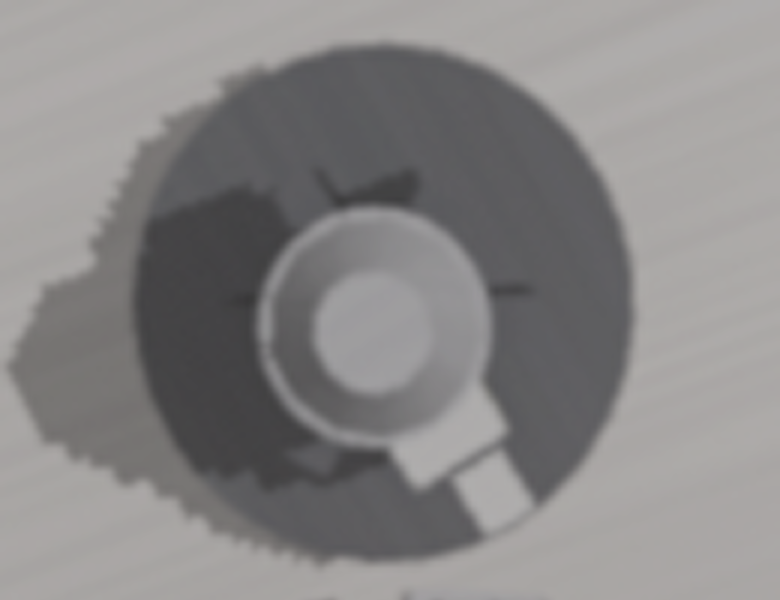

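The enlarged spindle shows the seat centre at (383,302), the master spline's outer edge from (505,432) to (417,490), and the seat stripe's outer edge from (535,500) to (490,537).

```bash
python3 -c "
from h import *
m=np.load('m3.npy',allow_pickle=True).item()
P=lambda u,v,z:ray('wrist',205+(u+.5)/6-.5,70+(v+.5)/6-.5,z,m)
an=lambda p,c:np.degrees(np.arctan2(p[1]-c[1],p[0]-c[0])).round(1)
c=P(383,302,.097);t=P(374,333,.149);n=P(374,326,.14);print(c,t,n)
a=P(505,432,.127);b=P(417,490,.127);print(np.linalg.norm(a-b),'edge normal',an(a,b)-90)
for q,z in ((((505,432),(417,490)),.127),(((535,500),(490,537)),.097),(((497,447),(455,480)),.097)):
  e=[P(*x,z) for x in q]; mid=sum(e)/2; print(mid,an(mid,c),an(mid,n),np.linalg.norm((mid-n)[:2]),'normal',an(e[0],e[1])-90)
print(an(P(505,432,.127),P(482,380,.127)),an(P(417,490,.127),P(388,445,.127)),an(P(535,500,.097),P(497,447,.097)),an(P(490,537,.097),P(455,480,.097)))
go([.6267,-.23,.235],66)
"
```

```text
[ 0.55695946 -0.20914373  0.097     ] [ 0.55845985 -0.20952897  0.149     ] [ 0.55802856 -0.20962787  0.14      ]
0.013771635482699432 edge normal 8.900000000000006
[ 0.57871445 -0.20704769  0.127     ] 5.5 7.1 0.020846182390773637 normal 8.900000000000006
[ 0.59272702 -0.20459222  0.097     ] 7.3 8.3 0.035061960884709635 normal 15.299999999999997
[ 0.58320169 -0.20625799  0.097     ] 6.3 7.6 0.025397688511281966 normal 13.700000000000003
0.5 8.7 12.2 7.7
now [ 0.6267 -0.23    0.2361] ydir 65.84 t 4.75 F [-0.2 -0.1 -3.7] M [0.03 0.06 0.03] open 0.0559 grip 40.0
shift [-0.     -0.0001  0.0011] turn [ 0.0019 -0.     -0.0029]
```

```bash
python3 -c "
from h import *
go([.555,-.2073,.185],67.3)"
```

```text
now [ 0.6267 -0.23    0.2361] ydir 65.84 t 4.75 F [-0.2 -0.1 -3.7] M [0.03 0.06 0.03] open 0.0559 grip 40.0
shift [ 0.0747 -0.0088  0.0511] turn [ 0.0019  0.     -0.0256]
```

Moving sideways first and then down, so the wheel clears the nose.

arm_command([
  [[0.025,-0.003,0],[0.002,0,-0.01],0.05],
  [[0.05,-0.006,0],[0.002,0,-0.026],0.05],
  [[0.0747,-0.009,0],[0.002,0,-0.026],0.05],
  [[0.0747,-0.009,0.025],[0.002,0,-0.026],0.05],
  [[0.0747,-0.009,0.05],[0.002,0,-0.026],0.05],
])

```text
time: 5.25
tool_pos: [0.5552, -0.2076, 0.1876]
tool_rot: [-3.141, 0.005, 2.746]
contact_force: [1.3, -0.1, -4.2]
opening: 0.0559
grip_force: 40.0
```

```bash
python3 -c "
from h import *
robot.read_camera('top')
go([.555,-.2073,.160],67.3)"
```

```text
now [ 0.5532 -0.2066  0.1822] ydir 67.33000000000001 t 5.3 F [-2.4  0.9 -9.2] M [ 0.09  0.15 -0.09] open 0.0558 grip 40.0
shift [-0.002   0.      0.0222] turn [ 0.0002 -0.0042  0.0005]
```

arm_command([
  [[-0.001,0,0.005],[0,0,0],0.05],
  [[-0.001,0,0.01],[0,0,0],0.05],
  [[-0.001,0,0.015],[0,0,0],0.05],
  [[-0.001,0,0.02],[0,0,0],0.05],
  [[-0.001,0,0.022],[0,0,0],0.05],
])

```text
time: 5.8
tool_pos: [0.5566, -0.2091, 0.1646]
tool_rot: [-3.141, 0.002, 2.745]
contact_force: [-3.0, 2.7, 8.4]
opening: 0.0555
grip_force: 40.0
```

```bash
python3 -c "
from h import *
go([.555,-.2073,.150],67.3)"
```

```text
now [ 0.5566 -0.2091  0.1646] ydir 67.25999999999999 t 5.8 F [-3.   2.7  8.4] M [0.48 0.57 0.05] open 0.0555 grip 40.0
shift [0.0022 0.001  0.0146] turn [-0.0002  0.002  -0.0006]
```

arm_command([
  [[0.001,0.0005,0],[0,0,0],0.05],
  [[0.0015,0.0005,0],[0,0,0],0.05],
  [[0.0015,0.0005,0.002],[0,0,0],0.05],
  [[0.0015,0.0005,0.003],[0,0,0],0.05],
  [[0.0015,0.0005,0.004],[0,0,0],0.05],
])

```text
time: 6.3
tool_pos: [0.555, -0.2079, 0.1597]
tool_rot: [-3.141, 0.0, 2.745]
contact_force: [0.6, 0.8, -4.2]
opening: 0.0561
grip_force: 40.0
```

```bash
python3 -c "
from h import *
go([.555,-.2073,.150],67.3)"
```

```text
now [ 0.555  -0.2079  0.1597] ydir 67.25999999999999 t 6.3 F [ 0.6  0.8 -4.2] M [ 0.09 -0.02  0.02] open 0.0561 grip 40.0
shift [0.0002 0.0006 0.0097] turn [-0.0003  0.0004 -0.0006]
```

Free of contact and on the nose. I'll continue down to just above the spline tops and slightly past.

arm_command([
  [[0,0,0.003],[0,0,0],0.05],
  [[0,0,0.006],[0,0,0],0.05],
  [[0,0,0.009],[0,0,0],0.05],
  [[0,0,0.011],[0,0,0],0.05],
  [[0,0,0.013],[0,0,0],0.05],
])

```text
time: 6.8
tool_pos: [0.5551, -0.2077, 0.147]
tool_rot: [3.142, 0.001, 2.745]
contact_force: [0.3, 2.1, -2.4]
opening: 0.056
grip_force: 40.0
```

```bash
python3 -c "
from h import *
go([.555,-.2079,.140],67.3)"
```

```text
now [ 0.5551 -0.2077  0.147 ] ydir 67.27000000000001 t 6.8 F [ 0.3  2.1 -2.4] M [0.5  0.05 0.05] open 0.056 grip 40.0
shift [ 0.0001 -0.0002  0.007 ] turn [ 0.0001  0.0008 -0.0005]
```

arm_command([
  [[0,0,0.002],[0,0,0],0.05],
  [[0,0,0.004],[0,0,0],0.05],
  [[0,0,0.006],[0,0,0],0.05],
  [[0,0,0.008],[0,0,0],0.05],
  [[0,0,0.01],[0,0,0],0.05],
])

```text
time: 7.3
tool_pos: [0.5552, -0.2076, 0.1371]
tool_rot: [3.141, 0.001, 2.745]
contact_force: [-1.4, 5.6, -0.9]
opening: 0.0558
grip_force: 39.9
```

```bash
python3 -c "
from h import *
go([.555,-.2079,.123],67.3)"
```

```text
now [ 0.5552 -0.2076  0.1371] ydir 67.27000000000001 t 7.3 F [-1.4  5.6 -0.9] M [1.06 0.15 0.04] open 0.0558 grip 39.9
shift [ 0.0001 -0.0003  0.0141] turn [ 0.0002  0.0009 -0.0005]
```

arm_command([
  [[0,0.0007,0.001],[0,0,0],0.05],
  [[0,0.0007,0.004],[0,0,0],0.05],
  [[0,0.0007,0.007],[0,0,0],0.05],
  [[0,0.0007,0.0095],[0,0,0],0.05],
  [[0,0.0007,0.0115],[0,0,0],0.05],
])

```text
time: 7.8
tool_pos: [0.5554, -0.2074, 0.1254]
tool_rot: [-3.141, 0.001, 2.745]
contact_force: [-0.9, 3.5, -1.8]
opening: 0.0555
grip_force: 39.9
```

```bash
python3 -c "
from h import *
go([.555,-.2079,.121],67.3)"
```

```text
now [ 0.5554 -0.2074  0.1254] ydir 67.25999999999999 t 7.8 F [-0.9  3.5 -1.8] M [0.84 0.07 0.03] open 0.0555 grip 39.9
shift [ 0.0002 -0.0006  0.0044] turn [-0.0004  0.001  -0.0006]
```

arm_command([
  [[0,0.0005,0.001],[0,0,0],0.05],
  [[0,0.0005,0.002],[0,0,0],0.05],
  [[0,0.0005,0.003],[0,0,0],0.05],
  [[0,0.0005,0.004],[0,0,0],0.05],
  [[0,0.0005,0.005],[0,0,0],0.05],
])

```text
time: 8.3
tool_pos: [0.5559, -0.2073, 0.121]
tool_rot: [-3.141, 0.002, 2.745]
contact_force: [-3.9, 2.3, 6.6]
opening: 0.0558
grip_force: 40.0
```

```bash
python3 -c "
from h import *
go([.555,-.2079,.119],67.3)"
```

```text
now [ 0.5559 -0.2073  0.121 ] ydir 67.25999999999999 t 8.3 F [-3.9  2.3  6.6] M [0.8  0.52 0.1 ] open 0.0558 grip 40.0
shift [ 0.0006 -0.0009  0.002 ] turn [-0.0007  0.002  -0.0007]
```

Contact at z = 0.121, which is the expected home height. I'll release, then press nothing further.

arm_command([
  [[0.0005,0,0],[0,0,0],0.06],
  [[0.0005,0,0],[0,0,0],0.075],
  [[0.0005,0,0],[0,0,0],0.0918],
  [[0.0005,0,0],[0,0,0],0.0918],
  [[0.0005,0,0],[0,0,0],0.0918],
])

```text
time: 8.8
tool_pos: [0.5553, -0.2069, 0.1208]
tool_rot: [-3.141, 0.002, 2.745]
contact_force: [-0.0, -0.4, 0.0]
opening: 0.0873
grip_force: 0.0
```

arm_command([
  [[0,0,-0.01],[0,0,0],0.0918],
  [[0,0,-0.03],[0,0,0],0.0918],
  [[0,0,-0.06],[0,0,0],0.0918],
  [[0,0,-0.09],[0,0,0],0.0918],
  [[0,0,-0.11],[0,0,0],0.0918],
])

```text
time: 9.3
tool_pos: [0.5557, -0.207, 0.234]
tool_rot: [-3.141, 0.005, 2.745]
contact_force: [0.8, 0.3, 0.6]
opening: 0.092
grip_force: 0.0
```

arm_command([
  [[-0.02,0,-0.01],[0,0,0],0.0918],
  [[-0.03,0,-0.01],[0,0,0],0.0918],
  [[-0.03,0,-0.01],[0,0,0],0.0918],
  [[-0.03,0,-0.01],[0,0,0],0.0918],
  [[-0.03,0,-0.01],[0,0,0],0.0918],
])

```text
time: 9.8
tool_pos: [0.5822, -0.218, 0.2407]
tool_rot: [-3.141, 0.0, 2.745]
contact_force: [0.5, 1.0, 0.7]
opening: 0.0917
grip_force: 0.0
```

```bash
python3 -c "
from h import *
m=robot.camera_model('wrist');im=pic('wrist','w4.png')
cv2.imwrite('pics/w4b.png',cv2.resize(im,(800,600),interpolation=cv2.INTER_CUBIC))
go([.555,-.2079,.12],67.3)
w=np.array([.558,-.209,.097])
for dz in (0,.03):
  for n,p in dict(flange=w+[0,0,.012+dz],boss=w+[0,0,.052+dz]).items(): print(dz,n,np.array(proj('wrist',p))*800/560)
  print('flange px diam',334*1.4286*.11/(m['R']@(w+[0,0,.012+dz])+m['t'])[2])
"
```

```text
now [ 0.5822 -0.218   0.2407] ydir 67.27000000000001 t 9.85 F [ 0.9 -0.1 -0.7] M [ 0.03 -0.02  0.03] open 0.0918 grip 0.0
shift [ 0.0291 -0.0012  0.1207] turn [-0.0004  0.0005 -0.0006]
0 flange [397.90781442 249.51600593]
0 boss [397.95763061 264.26171382]
flange px diam 178.81855978657185
0.03 flange [397.94383547 260.17832142]
0.03 boss [398.00595419 278.56560508]
flange px diam 198.0766974063977
```

View pics/w4b.png

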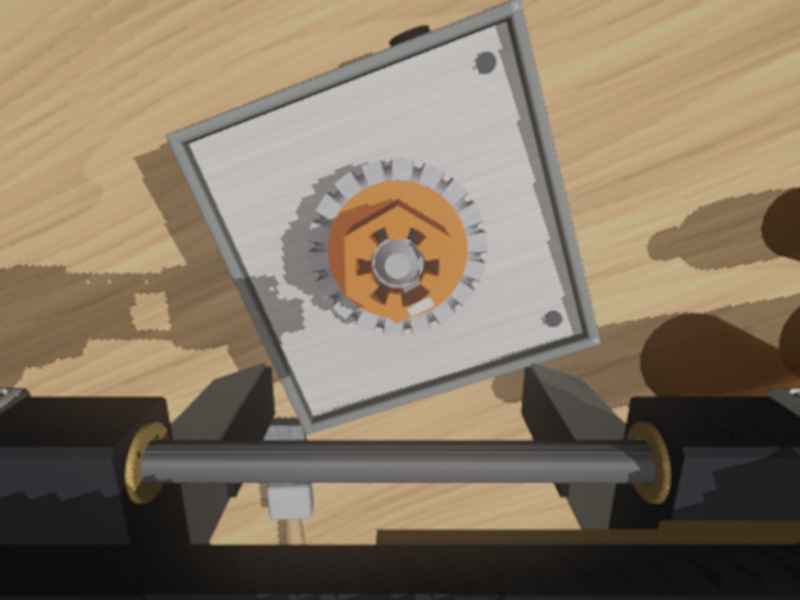

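The wheel sits home. Its flange spans 309–487 px, or 178 px across, centred at (398,247); I predicted 178.8 px for home and 198 px if it were resting on the spline tops. The nose is flush with the boss, and the TCP height difference between grasp and release was 97 mm.

```bash
python3 -c "
from cell import robot
print(robot.hand_in())"
```

```text
the job is handed in; nothing more can be done
None
```

The orange wheel is home on the spindle seat with its groove on the master spline, released and handed in at about 10 s; I did not go near the green wheel or the bottle, and the hand-in call gave no verdict.

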